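# Put the rinsed spatula away and shut the kit drawer

### The job

Take the steel spatula that leans in the small beaker and stand it upright in the tall round holder cup of the open drawer. Then push the drawer gently all the way home under the meter shelf, until its catch snaps in and keeps it shut, without slamming or forcing it. Leave the beaker and everything else standing where it is; the bottles in the drawer must stay upright.

Things in the scene. Friction and masses are not known exactly. Their poses are not given: they have to be found in the camera images.
- riser: grey meter shelf fixed on the bench, a pH meter on top. Origin: on the bench, mid-width, in the plane of its front opening; +x points into it, z up. Side panels at y = +-108 to +-122, x = 0 to 235 mm. White top board x = -55 to 235, y = +-126, z = 232 to 250 mm: it overhangs the shut drawer front by 55 mm, so push home with the tool leaning back to the robot by 30 to 45 degrees, fingertips first.
- drawer_box (a joint): drawer travel out (m): 0 = face flush with the side panels; slides along the riser's x, about 2 N friction; starts at 0.155 to 0.18. A roller catch with a stop, set by hand in a slot you cannot see, seats it somewhere from -0.007 to +0.007. Over the 18 mm before its seat the push rises to 12-16 N, then it snaps in and holds; the stop is firm. Let go before, it is pushed back out past 0.010.
- drawer_front (a point): point on the face of the blue drawer front at mid-width, 40 mm above the bench (moves with the drawer; axes as the riser's, -x out of the face). The front is a flat plate 212 mm wide, 12 mm thick, 8 to 78 mm above the bench, with a finger notch 80 mm wide and 18 mm deep in the middle of its upper edge.
- holder_cup (a point): centre of the inner floor of the empty pale grey round cup fixed in the drawer's right front corner (moves with the drawer; z up). 48 mm wide inside, 54 outside; floor 22 mm above the bench, rim 100 mm above the floor. 45 mm behind the drawer's front face, 45 mm right (riser -y) of its middle.
- spatula: steel spatula, straight flat bar 180 mm long, 14 wide, 8 thick, about 30 g. Origin mid-length; y = long axis (+y end up at the start), x = width, z = thickness (-2 to +6 mm of the origin). At the start it leans in the beaker, about 33 degrees from vertical, 90 mm of it beyond the rim.
- beaker: small clear glass beaker, 62 mm wide, 73 mm high, about 55 g; origin at the centre of its underside, z up; loose on the bench.
- bottle_a: sample bottle, 54 mm wide, 118 mm high, white cap, loose in the rear compartment of the drawer on the left; origin at the centre of its underside, z up.
- bottle_b: sample bottle like bottle_a, on the right in the rear compartment.
- wash_bottle: white squeeze bottle with a red top and bent spout, 65 x 119 x 214 mm, loose on the bench right of the beaker; origin under its middle, z up.
- flask: conical flask with black stopper, 76 mm wide, 129 mm high, loose on the bench right of the beaker; origin under its middle, z up.
- vial_box: flat blue box with a grey lid, 66 x 104 x 38 mm, loose on the bench in front of the flask; origin under its middle, z up.

How it is judged:
On the way, in this order (a step that is already met when the one before it is completed fails the run):
1. the spatula stands in the holder cup, let go, while the drawer is still well out (horizontal distance between spatula and holder_cup below 0.03 m and z of spatula in the frame of holder_cup between 0.07 and 0.105 m and angle between spatula's own y axis and vertical below 0.5 rad and contact force between the fingers and spatula below 0.05 N and value of joint drawer_box above 0.1 m), for 0.2 s.
2. the drawer is home in its catch (value of joint drawer_box below 0.009 m), for 0.2 s.
At the end, for the whole second after the job is handed in: The drawer is home in its catch (under 9 mm out; unlatched it rests further out) and stays so untouched; the spatula stands at rest on the floor of the holder cup, leaning under 0.5 rad (either end up); bottles and beaker upright, the beaker within 60 mm of its start (value of joint drawer_box below 0.009 m and horizontal distance between spatula and holder_cup below 0.03 m and z of spatula in the frame of holder_cup between 0.07 and 0.105 m and angle between spatula's own y axis and vertical below 0.5 rad and linear speed of spatula below 0.02 m/s and angle between each of bottle_a, bottle_b's own z axis and vertical below 0.15 rad and angle between beaker's own z axis and vertical below 0.1 rad and height (world z) of beaker below 0.01 m and distance of beaker from where it was at the start of the episode below 0.06 m).
It fails at once if the drawer is forced: the robot presses on it with more than 30 N (contact force between any of the fingers, the arm and drawer_box above 30 N).
It fails at once if the drawer is slammed: it runs in faster than 0.6 m/s (velocity of joint drawer_box below -0.6 m/s).
It fails at once if a bottle in the drawer is tipped (angle between any of bottle_a, bottle_b's own z axis and vertical above 0.5 rad).
It fails at once if the beaker is tipped over (angle between beaker's own z axis and vertical above 0.7 rad).
It fails at once if the wash bottle, the flask or the vial box is shifted by more than 30 mm (distance of any of wash_bottle, flask, vial_box from where it was at the start of the episode above 0.03 m).
It also fails if it takes over 64 s, if anything falls off the work surface, if the arm or the gripper's body presses on something with over 40 N, if the wrist force passes 120 N, or if a joint passes its speed limit or range.

### The arm

A 6-joint arm with a two-finger parallel gripper is mounted at the origin on a cart in front of the work surface, level with it; the furniture and walls round the work are solid. World frame = base frame: x ahead of the robot, y to its left, z up, the work surface at z = 0. Lengths are in m, angles in rad, forces in N, time in s.
With the tool pointing down it reaches from about 0.275 to 0.775 m from the base axis. Payload 14.6 kg.
Tool frame: the origin (TCP) lies at the very end of the fingers, on their centre line; the grasp point (between the pads) lies 19 mm behind it; z points along the fingers, y is the line along which they close (so a half turn about z gives the same grasp; the last joint's range is limited). The gripper opens to 85 mm and grips with 20 to 120 N. Pads are 22 mm wide; open, the fingers measure 114 mm over their backs; the gripper's body (76 mm by 85 mm) begins 54 mm behind the grasp point. The pads swing forward as they close: fully open they stand 13 mm farther back than shut.
Start: joints at [1.027, 0.263, -0.048, 1.259, 0, 1.415], TCP at [0.199, 0.486, 0.231] pointing down, gripper open.
Joint ranges: [-2.65, 2.65], [-0.89, 1.7], [-1.18, 1.37], [-2.13, 2.11], [-1.35, 1.29], [-3.14, 3.14]. Speed limits (rad/s): [1.89, 1.89, 2.57, 2.79, 3.14, 3.14].

### API

Orientations are given as a unit quaternion [w, x, y, z].
In Python, from plant import env, grab_frame, models gives the robot as it stands. Calls block until the motion is done:
- env.move_to(position, orientation): joint-space move of the TCP to a pose.
- env.movel(position, attitude=None, max_speed=0.15, stop_force=None): straight line of the TCP; attitude=None keeps the orientation; max_speed is the mean speed in m/s. With stop_force (N) it stops when the force on the tool has changed by that much, and returns True; else False.
- env.movej(angles): joint-space move.
- env.set_gripper(opening, f_grip=None): opening from 0.0 (shut) to 1.0 (fully open); f_grip is the grip in N (None keeps the last); returns when the fingers have stopped.
- env.wait(seconds).
- env.ik(position, orientation): joint angles nearest the present ones, or None.
- env.state(): the state.
- grab_frame(name): name is "scene" or "side" or "wrist"; returns a dict with "color" (480x640x3 uint8, blue, green, red), "fx", "fy", "cx", "cy" (pixels), "rvec" (rotation vector, rad) and "tvec" (3), from world to camera coordinates, as OpenCV has them. Camera axes: x right, y down, z forward; pixel columns grow to the right and rows downward; lengths in m; the calibration is good to about 2 mm. The wrist camera is an equidistant fisheye: a pixel r from the principal point sees the ray r / f radians off the axis. A picture is of the moment at which its call begins. There is no depth.
A pose or a line that the arm cannot do raises env.PlanningError and nothing moves.
- env.close_job(): hands the job in; it is judged then, once.
Trained networks look in a picture, given as the dict that the camera call returned (one of the last four; its "shot" number tells which), for a name from the list of things; names that differ only in an ending like _2 or _b are one class to them, and where a whole thing is asked for, a point or a joint stands for the part that bears it (a point fixed in the world has none). Each returns a list of dicts, best first, with "p" (0 to 1); they miss things now and then, are a little off and sometimes report something else, mostly with a low value. They report only what shows in the picture. A call takes as long as a camera call.
- models.search_frame(picture, query): "bbox" ([centre column, centre row, width, height] in pixels, round what is visible of it).
- models.silhouettes(picture, query): "pixels" (480x640 bool, what is visible of it) and "bbox" ([centre column, centre row, width, height] in pixels, round what is visible of it).
The state is a dict: "time_s": time; "joint_positions": joint angles; "dq": joint speeds; "effort": joint torques, N m; "tcp_pos": TCP position; "tool_rot": TCP orientation; "force": force on the tool from outside, world axes, zero at the start; "wrist_torque": the same for the moment, N m; "grip_width": opening from 0.0 (shut) to 1.0 (fully open); "finger_force": force on a finger pad.
Only numpy, scipy, OpenCV 4.12 (cv2) and the standard library are available. Lean on these libraries where they do the work, as an engineer would, in place of code of your own. Each camera call takes 0.05 s, during which the arm holds its last target. There are 200 camera calls.

## Working session

There is one attempt and no reset: what is moved stays moved. The work goes in short steps, each a Python script; the robot and the scene stay as the last script left them, time stands still between calls to the robot, and variables do not carry over. Pictures are saved under pics/ and viewed, at most 10 in all, crops included, and the job is handed in when it is done.

```bash
ls; mkdir -p pics
cat > h.py <<'E'
import numpy as np, cv2
from plant import env, grab_frame, models
from scipy.spatial.transform import Rotation as R
def q(Rm): 
    x=R.from_matrix(Rm).as_quat(); return [x[3],x[0],x[1],x[2]]
def cam(f):
    Rm=cv2.Rodrigues(np.array(f["rvec"],float))[0]; t=np.array(f["tvec"],float).ravel()
    return Rm,-Rm.T@t
def ray(f,uv,fish=False):
    Rm,c=cam(f); a=(uv[0]-f["cx"])/f["fx"]; b=(uv[1]-f["cy"])/f["fy"]
    if fish:
        r=np.hypot(a,b); d=np.array([a/r*np.sin(r),b/r*np.sin(r),np.cos(r)]) if r>1e-9 else np.array([0,0,1.])
    else: d=np.array([a,b,1.])
    d=Rm.T@d; return c,d/np.linalg.norm(d)
def onz(f,uv,z,fish=False):
    c,d=ray(f,uv,fish); return c+d*(z-c[2])/d[2]
def tri(rays):
    A=np.zeros((3,3));b=np.zeros(3)
    for c,d in rays:
        P=np.eye(3)-np.outer(d,d);A+=P;b+=P@c
    x=np.linalg.solve(A,b); return x,[np.linalg.norm((np.eye(3)-np.outer(d,d))@(x-c)) for c,d in rays]
def proj(f,X,fish=False):
    Rm,c=cam(f); p=Rm@(np.array(X)-c)
    if fish:
        r=np.hypot(p[0],p[1]); th=np.arctan2(r,p[2]); return np.array([f["cx"]+f["fx"]*th*p[0]/r,f["cy"]+f["fy"]*th*p[1]/r])
    return np.array([f["cx"]+f["fx"]*p[0]/p[2],f["cy"]+f["fy"]*p[1]/p[2]])
E
cat > a.py <<'E'
from h import *
for n in ["scene","side","wrist"]:
    f=grab_frame(n); cv2.imwrite(f"pics/{n}0.png",f["color"])
    Rm,c=cam(f); print(n,c.round(3),Rm[2].round(3),f["fx"])
    for o in ["spatula","beaker","holder_cup","drawer_front","riser","bottle_a","wash_bottle","flask","vial_box"]:
        r=models.search_frame(f,o); print(o,[(round(x["p"],2),np.round(x["bbox"]).astype(int).tolist()) for x in r[:3]])
print(env.state())
E
python3 a.py
```

```text
pics
scene [ 0.213 -0.484  0.893] [ 0.264  0.526 -0.809] 452.30826877131113
spatula [(0.72, [275, 112, 132, 191]), (0.63, [312, 229, 43, 39])]
beaker []
holder_cup [(0.87, [261, 162, 99, 88]), (0.38, [381, 397, 46, 98])]
drawer_front [(0.77, [260, 165, 103, 86])]
riser [(0.89, [276, 112, 132, 190]), (0.31, [311, 231, 38, 36])]
bottle_a [(0.77, [256, 131, 22, 47]), (0.71, [292, 142, 19, 44])]
wash_bottle [(0.86, [382, 397, 46, 94])]
flask [(0.64, [353, 326, 33, 48])]
vial_box [(0.83, [311, 356, 57, 53]), (0.5, [262, 163, 109, 83])]
side [ 0.3   -1.132  0.914] [ 0.141  0.811 -0.567] 550.5352958868646
spatula [(0.65, [304, 225, 7, 2])]
beaker [(0.67, [329, 258, 23, 34])]
holder_cup [(0.65, [300, 206, 87, 59]), (0.51, [325, 176, 139, 119])]
drawer_front [(0.61, [301, 206, 83, 55])]
riser [(0.73, [298, 207, 83, 59]), (0.67, [326, 175, 137, 116])]
bottle_a [(0.92, [326, 191, 15, 40]), (0.67, [298, 175, 13, 28])]
wash_bottle [(0.56, [318, 344, 30, 104]), (0.45, [330, 260, 26, 32])]
flask [(0.7, [327, 308, 30, 55])]
vial_box [(0.61, [283, 329, 51, 50]), (0.57, [329, 260, 21, 35]), (0.43, [29
[... 369 characters left out ...]
50])]
{'time_s': 1.5, 'joint_positions': array([ 1.02668033e+00,  2.63076678e-01, -4.82906687e-02,  1.25939697e+00,
        1.00881289e-05,  1.41554062e+00]), 'dq': array([ 0.00132078, -0.00078504,  0.00055481,  0.00025001, -0.00034345,
        0.00061373]), 'effort': array([-3.47735204e-05, -6.37427831e+01,  3.84770966e+01,  8.56525348e-04,
       -2.16214248e-04,  9.74678301e-06]), 'tcp_pos': array([0.19903001, 0.48581901, 0.23129381]), 'tool_rot': array([7.44130692e-07, 1.93207448e-01, 9.81157929e-01, 1.67633262e-05]), 'force': array([ 0.1364485 , -0.42186613, -0.17304258]), 'wrist_torque': array([0.00251215, 0.02598889, 0.01100254]), 'finger_force': 0.0, 'grip_width': 0.9988328670929386}
```

```bash
python3 -c "
import cv2,numpy as np
a=cv2.imread('pics/scene0.png')[60:360,180:440];b=cv2.imread('pics/side0.png')[100:400,210:420]
a=cv2.resize(a,(440,508),interpolation=2);b=cv2.resize(b,(356,508),interpolation=2)
cv2.imwrite('pics/c0.png',np.hstack([a,b]))"
```

```text
(no output)
```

View pics/c0.png

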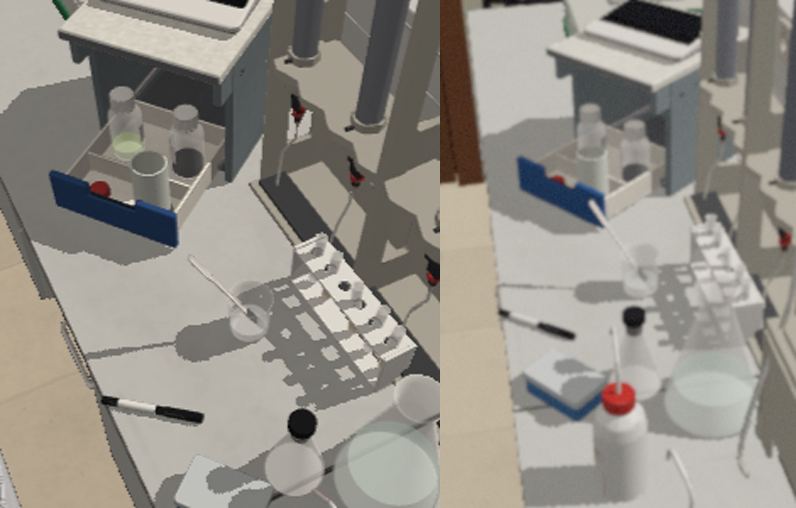

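View pics/wrist0.png

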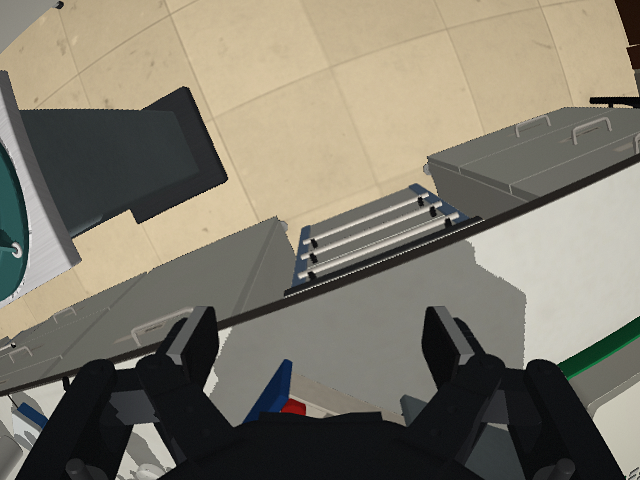

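```bash
cat > b.py <<'E'
from h import *
s=grab_frame("scene"); d=grab_frame("side")
T=lambda a,b: print(*[np.round(x,4) for x in tri([ray(s,a),ray(d,b)])])
cs=lambda u,v:(180+u*260/440,60+v*300/508)
cd=lambda u,v:(210+(u-440)*210/356,100+v*300/508)
print("spat top");T(cs(192,258),cd(592,205))
print("spat low");T(cs(258,322),cd(643,272))
print("beaker base z0",onz(s,cs(248,326),0),onz(d,cd(640,286),0))
print("front left top");T(cs(52,172),cd(518,158)); print("front right top");T(cs(180,212),cd(606,192))
print("front right bottom");T(cs(178,243),cd(604,222));print("front left bottom");T(cs(54,207),cd(520,185))
print("cup top");T(cs(150,165),cd(592,157))
print("board front corners");T(cs(62,32),cd(550,50));T(cs(222,78),cd(668,80))
E
python3 b.py
```

```text
spat top
[0.4546 0.0809 0.1433] [0.0021 0.0021]
spat low
[0.5177 0.0108 0.0537] [0.0007 0.0007]
beaker base z0 [0.52055682 0.04246264 0.        ] [0.51987111 0.04625322 0.        ]
front left top
[0.3604 0.3821 0.0716] [0.0025 0.0025]
front right top
[0.4956 0.2104 0.0835] [0.0017 0.0017]
front right bottom
[0.4883 0.2058 0.0255] [0.0005 0.0005]
front left bottom
[0.3525 0.3609 0.0241] [0.0037 0.0037]
cup top
[0.4857 0.2919 0.1087] [0.0027 0.0027]
board front corners
[0.4384 0.4662 0.2397] [0.0003 0.0003]
[0.6088 0.2827 0.2378] [0.0107 0.0107]
```

```bash
cat > c.py <<'E'
from h import *
Q=q(np.array([[-1,0,0],[0,1,0],[0,0,-1.]]))
env.move_to([0.33,0.26,0.36],Q)
for i,p in enumerate([[0.53,0.16,0.34],[0.54,0.06,0.30],[0.50,0.22,0.36]]):
    env.move_to(p,Q); f=grab_frame("wrist"); np.save(f"pics/w{i}.npy",f,allow_pickle=True)
    cv2.imwrite(f"pics/w{i}.png",f["color"]); print(cam(f)[1].round(3),env.state()["time_s"])
    for o in ["spatula","beaker","holder_cup","drawer_front","bottle_a"]:
        r=models.silhouettes(f,o)
        print(o,[(round(x["p"],2),np.round(x["bbox"]).astype(int).tolist()) for x in r[:3]])
        if r: np.save(f"pics/m_{o}{i}.npy",r[0]["pixels"])
a=[cv2.imread(f"pics/w{i}.png") for i in range(3)]
cv2.imwrite("pics/w.png",cv2.resize(np.vstack([np.hstack(a[:2]),np.hstack([a[2],a[2]*0])]),(800,600),interpolation=cv2.INTER_AREA))
E
python3 c.py
```

```text
[0.452 0.16  0.483] 3.6667
spatula [(0.65, [225, 157, 14, 67])]
beaker [(0.87, [219, 186, 56, 55])]
holder_cup []
drawer_front [(0.72, [464, 172, 211, 233])]
bottle_a [(0.79, [536, 178, 76, 53]), (0.56, [475, 233, 70, 60])]
[0.462 0.059 0.443] 4.475
spatula [(0.7, [323, 147, 54, 77])]
beaker [(0.73, [301, 183, 64, 62]), (0.69, [606, 181, 68, 54])]
holder_cup [(0.64, [542, 172, 192, 230])]
drawer_front [(0.61, [543, 172, 188, 228])]
bottle_a [(0.9, [561, 233, 79, 61]), (0.67, [606, 180, 68, 56])]
[0.423 0.219 0.503] 5.5083
spatula [(0.57, [182, 184, 13, 54])]
beaker [(0.79, [182, 206, 60, 50])]
holder_cup [(0.91, [418, 187, 210, 224])]
drawer_front [(0.68, [419, 186, 211, 221]), (0.24, [59, 111, 67, 74])]
bottle_a [(0.67, [486, 196, 71, 57])]
```

View pics/w.png

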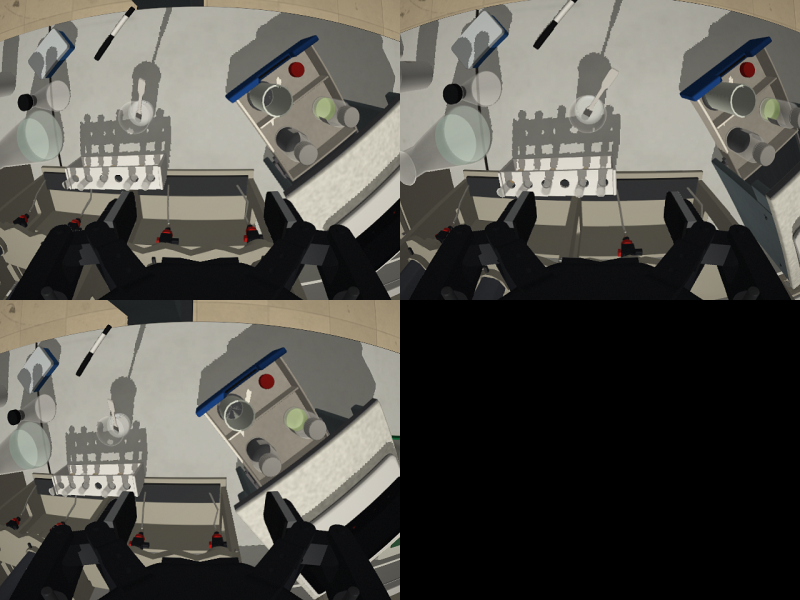

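```bash
python3 -c "
import cv2,numpy as np
w=[cv2.imread(f'pics/w{i}.png') for i in range(3)]
def c(i,x,y,W,H): return cv2.resize(w[i][y:y+H,x:x+W],(400,300),interpolation=cv2.INTER_CUBIC)
cv2.imwrite('pics/z.png',np.vstack([np.hstack([c(0,170,110,120,90),c(1,260,95,120,90)]),np.hstack([c(2,300,75,200,150),c(0,350,50,200,150)])]))"
```

```text
(no output)
```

View pics/z.png

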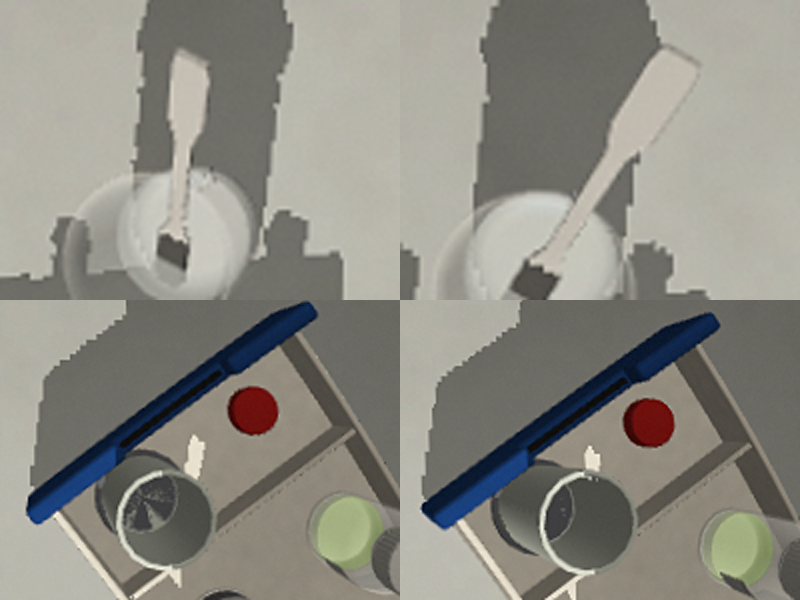

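```bash
cat > d.py <<'E'
from h import *
F=[np.load(f"pics/w{i}.npy",allow_pickle=True).item() for i in range(3)]
def T(n,*a):
    x,r=tri([ray(F[i],uv,True) for i,uv in a]); print(n,x.round(4),np.round(r,4)); return x
P0=lambda u,v:(0,(170+u*.3,110+v*.3)); P1=lambda u,v:(1,(260+(u-400)*.3,95+v*.3))
D2=lambda u,v:(2,(300+u/2,75+(v-300)/2)); D0=lambda u,v:(0,(350+(u-400)/2,50+(v-300)/2))
t=T("top",P0(190,55),P1(680,55)); m=T("neck",P0(187,135),P1(617,150)); l=T("low",P0(176,232),P1(545,262))
a=(t-l)/np.linalg.norm(t-l); print("axis",a,np.degrees(np.arccos(a[2])),np.linalg.norm(t-l))
c=T("rim",D2(166,520),D0(588,522))
L=T("frontL",D2(308,306),D0(712,316)); Rr=T("frontR",D2(30,505),D0(425,505))
T("notchL",D2(228,360),D0(636,374));T("notchR",D2(122,430),D0(532,443))
d=L-Rr; print(np.linalg.norm(d),"riser yaw",np.degrees(np.arctan2(-d[0],d[1])))
for i in (0,2): print("rim at .122",onz(F[i],(D0(588,522) if i==0 else D2(166,520))[1],.122,True))
# beaker rim, base
print("beak base w0",onz(F[0],P0(190,220)[1],0,True),"w1",onz(F[1],P1(545,258)[1],0,True))
for z in (0.078,):
    for n,p2,p0 in (("L",D2(308,306),D0(712,316)),("R",D2(30,505),D0(425,505))): print(n,onz(F[2],p2[1],z,True),onz(F[0],p0[1],z,True))
E
python3 d.py
```

```text
top [0.4506 0.0769 0.1532] [0.0004 0.0004]
neck [0.475  0.063  0.1054] [0.0002 0.0002]
low [0.5144 0.0403 0.0398] [0.0001 0.0001]
axis [-0.47228029  0.27014695  0.83903036] 32.96213037229584 0.13515177730716502
rim [0.483  0.2846 0.1212] [0.0001 0.0001]
frontL [0.3596 0.373  0.0819] [0.0001 0.0001]
frontR [0.485  0.2113 0.0404] [0.0024 0.0024]
notchL [0.3964 0.3298 0.0658] [0.002 0.002]
notchR [0.4412 0.2677 0.0626] [0.0026 0.0026]
0.2088422758488183 riser yaw 37.78918680381131
rim at .122 [0.48280387 0.28421862 0.122     ]
rim at .122 [0.48300176 0.28448011 0.122     ]
beak base w0 [0.51547371 0.03569164 0.        ] w1 [5.17945427e-01 3.85242814e-02 5.55111512e-17]
L [0.35917795 0.37452643 0.078     ] [0.35859978 0.37504406 0.078     ]
R [0.48193157 0.21297551 0.078     ] [0.48028255 0.20586801 0.078     ]
```

```bash
cat > p.py <<'E'
from h import *
az=np.arctan2(.270,-.472); hh=np.array([np.cos(az),np.sin(az),0]); Z=np.array([0,0,1.])
w=np.cross(hh,Z)
def rot(th,s=1):
    z=-(np.cos(th)*Z+np.sin(th)*hh); y=s*w; return np.c_[np.cross(y,z),y,z]
a=np.array([-.4723,.2701,.8390]); a/=np.linalg.norm(a)
top=np.array([.4506,.0769,.1532]); n=Z*np.sin(.575)-hh*np.cos(.575)
G=top-.028*a-.004*n; LB=.152
cup=np.array([.483,.2844,.022]); lam=np.radians(12)
def poses(thg,s):
    Rg=rot(thg,s); zg=Rg[:,2]; thp=thg-(.575-lam); Rp=rot(thp,s); zp=Rp[:,2]
    ap=np.cos(lam)*Z+np.sin(lam)*hh
    pl=cup-.008*hh+LB*ap+.019*zp
    g=G+.019*zg
    return [(g-.10*zg,Rg),(g,Rg),(g+.11*a,Rg),(np.array([.40,.17,.30]),Rp),(pl+[0,0,.135],Rp),(pl,Rp),(pl+[0,0,.12],Rp)]
E
cat > e.py <<'E'
from p import *
print("G",G,"w",w)
for s in (1,-1):
    for t in (0,15,25,33,40):
        r=[]
        for p,Rm in poses(np.radians(t),s):
            j=env.ik(p,q(Rm)); r.append(None if j is None else np.round(j,1).tolist())
        print(s,t,"ok" if all(r) else [bool(x) for x in r], r[1],r[5])
F=[np.load(f"pics/w{i}.npy",allow_pickle=True).item() for i in range(3)]
for i,(x0,x1) in {0:(340,540),2:(300,500)}.items():
    im=F[i]["color"].astype(int); m=((im[...,0]>im[...,2]+30)&(im[...,0]>im[...,1]+18)).astype(np.uint8)
    m[:,:x0]=0;m[:,x1:]=0;m[220:]=0
    k,lab,st,_=cv2.connectedComponentsWithStats(m); b=1+np.argmax(st[1:,4]); m=lab==b
    for nm,z in (("outer",.008),("inner",.078)):
        P=[]
        X=np.where(m.any(0))[0]
        for u in X[12:-12]:
            v=np.where(m[:,u])[0]; P.append(onz(F[i],(u,v.min()-.5 if nm=="outer" else v.max()+.5),z,True)[:2])
        P=np.array(P,np.float32); vx,vy,cx,cy=cv2.fitLine(P,cv2.DIST_HUBER,0,.001,.001).ravel()
        nn=np.array([-vy,vx]); nn*=np.sign(nn[0]); print(i,nm,st[b],"yaw",np.degrees(np.arctan2(nn[1],nn[0])),"cup dist",nn@(cup[:2]-[cx,cy]), P[0],P[-1])
E
python3 e.py
```

```text
G [0.46091105 0.07100374 0.12753198] w [ 0.49653498  0.86801671 -0.        ]
1 0 ok [-0.0, 0.2, -0.4, 0.9, 0.0, 0.5] [0.3, 0.5, 0.0, 1.4, 0.3, 0.8]
1 15 ok [0.1, 0.1, -0.6, 0.6, -0.1, 0.6] [0.4, 0.4, -0.1, 1.2, 0.1, 0.9]
1 25 ok [0.1, 0.1, -0.8, 0.4, -0.3, 0.6] [0.4, 0.3, -0.2, 1.0, -0.1, 1.0]
1 33 ok [0.2, 0.1, -0.9, 0.2, -0.4, 0.6] [0.5, 0.3, -0.3, 0.9, -0.2, 1.0]
1 40 ok [0.2, 0.1, -1.0, -0.0, -0.5, 0.6] [0.6, 0.3, -0.3, 0.8, -0.3, 1.1]
-1 0 ok [-0.0, 0.2, -0.4, 0.9, 0.0, -2.6] [0.3, 0.5, 0.0, 1.4, 0.3, -2.4]
-1 15 ok [0.1, 0.1, -0.6, 0.6, -0.1, -2.6] [0.4, 0.4, -0.1, 1.2, 0.1, -2.2]
-1 25 ok [0.1, 0.1, -0.8, 0.4, -0.3, -2.5] [0.4, 0.3, -0.2, 1.0, -0.1, -2.2]
-1 33 ok [0.2, 0.1, -0.9, 0.2, -0.4, -2.5] [0.5, 0.3, -0.3, 0.9, -0.2, -2.1]
-1 40 ok [0.2, 0.1, -1.0, -0.0, -0.5, -2.5] [0.6, 0.3, -0.3, 0.8, -0.3, -2.1]
0 outer [ 361   57  149  108 2387] yaw 38.109135 cup dist 0.043964964296061906 [0.4720265  0.22704487] [0.34543848 0.39791968]
0 inner [ 361   57  149  108 2387] yaw 39.25261 cup dist 0.0345847498326487 [0.4921959  0.21769711] [0.37809247 0.36277702]
2 outer [ 313   76  146  111 2068] yaw 38.18654 cup dist 0.043861751007440476 [0.47279444 0.22523092] [0.35060537 0.38840622]
2 inner [ 313   76  146  111 2068] yaw 38.710808 cup dist 0.0339563064095014 [0.48775578 0.22447667] [0.37641537 0.36463958]
```

```bash
cat > g.py <<'E'
from p import *
P=poses(np.radians(25),1); mv=lambda i,**k: env.movel(list(P[i][0]),q(P[i][1]),**k)
env.move_to(list(P[0][0]),q(P[0][1]))
f=grab_frame("wrist"); cv2.imwrite("pics/g0.png",f["color"]); print("pred G, top px",proj(f,G,True),proj(f,top,True))
print(mv(1,max_speed=.12,stop_force=6))
env.set_gripper(0,30); s=env.state(); print(s["grip_width"],s["finger_force"],s["time_s"],s["force"])
f=grab_frame("wrist"); cv2.imwrite("pics/g1.png",f["color"])
a,b=[cv2.imread(f"pics/g{i}.png") for i in (0,1)]
cv2.imwrite("pics/g.png",cv2.resize(np.hstack([a[100:,100:540],b[100:,100:540]]),(800,346)))
E
python3 g.py
```

```text
pred G, top px [319.50679228 247.1020331 ] [319.42268879 263.36218442]
False
0.15805855219909323 30.843223929405212 8.5333 [-0.5035571   0.11798377  1.94639391]
```

View pics/g.png

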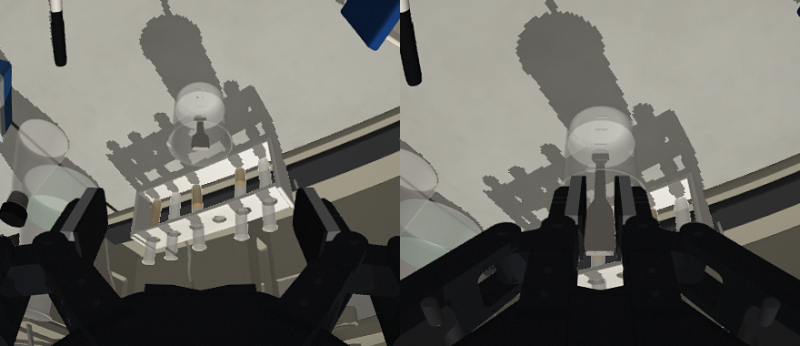

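```bash
cat > l.py <<'E'
from p import *
P=poses(np.radians(25),1); mv=lambda i,**k: env.movel(list(P[i][0]),q(P[i][1]),**k)
mv(2,max_speed=.12); mv(3,max_speed=.2); mv(4,max_speed=.2)
s=env.state(); print(s["grip_width"],s["finger_force"],s["time_s"],s["force"],s["tcp_pos"]-P[4][0])
lam=np.radians(12); ap=np.cos(lam)*Z+np.sin(lam)*hh
bot=cup-.008*hh+[0,0,.135]; 
A=[]
for n in ("side","scene","wrist"):
    f=grab_frame(n); cv2.imwrite(f"pics/l_{n}.png",f["color"]); fi=n=="wrist"
    p=proj(f,bot,fi); t=proj(f,bot+.18*ap,fi); print(n,p,t)
    im=f["color"].copy(); x,y=np.clip(p.astype(int),[66,66],[574,414]); 
    print("crop",x-66,y-66); A.append(cv2.resize(im[y-66:y+66,x-66:x+66],(264,264),interpolation=2))
cv2.imwrite("pics/l.png",np.hstack(A))
E
python3 l.py
```

```text
0.15507699879031986 30.7880437374115 11.3083 [-0.34333541  0.59990209  0.09073798] [-5.01904205e-04 -6.09966015e-04  5.90664434e-05]
side [301.77766924 179.4146951 ] [286.5590514  120.59039956]
crop 235 113
scene [269.84757761 145.73390524] [245.42553166  80.44563705]
crop 203 79
wrist [322.03809243 252.86749153] [324.3042219  366.73430436]
crop 256 186
```

View pics/l.png

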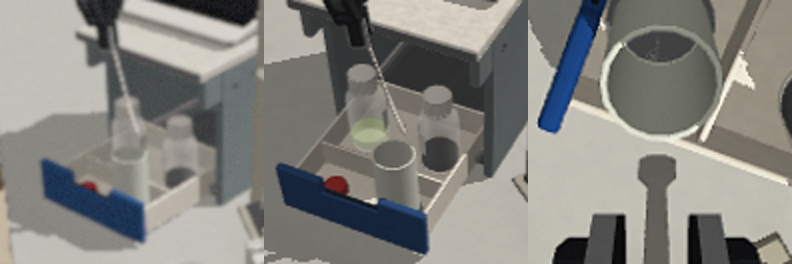

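```bash
cat > t.py <<'E'
from p import *
s,d,f=[grab_frame(n) for n in ("scene","side","wrist")]
bot=cup-.008*hh+[0,0,.135]
for nm,r in (("sd",[ray(s,(273,144.5)),ray(d,(300.5,183))]),("all",[ray(s,(273,144.5)),ray(d,(300.5,183)),ray(f,(320,264.5),True)]),("sf",[ray(s,(273,144.5)),ray(f,(320,264.5),True)])):
    x,e=tri(r); print(nm,x,e,"dh",(x-bot)@hh,"dw",(x-bot)@w,"dz",x[2]-bot[2])
# cup rim centre seen from the wrist
print("rim",onz(f,(256+(661-528)/2,186+80/2),.122,True))
E
python3 t.py
```

```text
sd [0.49312934 0.28456963 0.14821358] [np.float64(0.008226722475151618), np.float64(0.008226722475151653)] dh -0.0007082114754611152 dw 0.0051768160350576945 dz -0.008786416596488822
all [0.49314662 0.27487673 0.1561294 ] [np.float64(0.00630041362465976), np.float64(0.010709560160517379), np.float64(0.004976609900714773)] dh -0.005536076201524223 dw -0.0032282057496859085 dz -0.0008705995228058261
sf [0.49616373 0.27549418 0.16220099] [np.float64(0.00014382471855377719), np.float64(0.00014382471855373615)] dh -0.00784838728232826 dw -0.001194144181941404 dz 0.005200989581278209
rim [0.4818319  0.28607192 0.122     ]
```

```bash
cat > d2.py <<'E'
from p import *
P=poses(np.radians(25),1); Qp=q(P[4][1])
sh=.006*hh
env.movel(list(P[4][0]+sh),Qp,max_speed=.1)
print(env.movel(list(P[5][0]+sh+[0,0,.02]),Qp,max_speed=.1,stop_force=5))
print(env.movel(list(P[5][0]+sh+[0,0,-.008]),Qp,max_speed=.03,stop_force=2.5))
s=env.state(); print(s["grip_width"],s["time_s"],s["force"],s["tcp_pos"]-P[5][0]-sh)
A=[]
for n in ("scene","wrist"):
    f=grab_frame(n); im=f["color"]; p=proj(f,cup+[0,0,.1],n=="wrist").astype(int); print(p)
    y=min(p[1],480-100);A.append(cv2.resize(im[max(y-100,0):max(y-100,0)+200,p[0]-100:p[0]+100],(400,400),interpolation=2))
cv2.imwrite("pics/d.png",np.hstack(A))
E
python3 d2.py
```

```text
False
True
0.15396526737543983 13.85 [-0.58317191  0.13892025  5.15859127] [-1.48031893e-05  1.51633211e-04 -1.37739541e-03]
[267 156]
[320 325]
```

View pics/d.png

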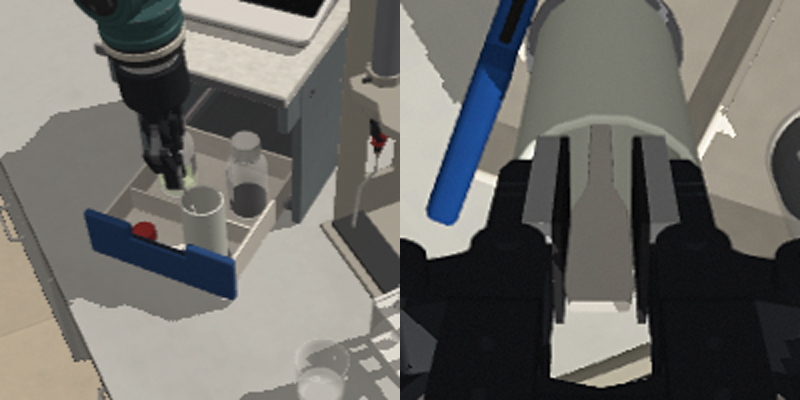

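```bash
cat > r.py <<'E'
from p import *
psi=np.radians(38.3); xr=np.array([np.cos(psi),np.sin(psi),0]); yr=np.array([-np.sin(psi),np.cos(psi),0])
mid=np.array([.4205,.2923,.045])
def rp(phi,s):
    z=np.sin(phi)*xr-np.cos(phi)*Z; y=s*yr; return np.c_[np.cross(y,z),y,z]
E
cat > rel.py <<'E'
from r import *
P=poses(np.radians(25),1); Qp=q(P[4][1]); sh=.006*hh
env.set_gripper(.5); env.wait(.3)
s=env.state(); print(s["grip_width"],s["finger_force"],s["force"])
env.movel(list(P[6][0]+sh),Qp,max_speed=.12)
A=[]
for n in ("scene","wrist","side"):
    f=grab_frame(n); im=f["color"]; p=proj(f,cup+[0,0,.13],n=="wrist").astype(int); print(n,p)
    y=np.clip(p[1],65,415);A.append(cv2.resize(im[y-65:y+65,p[0]-65:p[0]+65],(266,266),interpolation=2))
    r=models.search_frame(f,"spatula"); print([(x["p"],x["bbox"]) for x in r[:2]])
cv2.imwrite("pics/rel.png",np.hstack(A)); print(env.state()["time_s"])
for phi in (30,37,45):
    for sg in (1,-1):
        Q=q(rp(np.radians(phi),sg)); print(phi,sg,[(j is not None) and np.round(j,2).tolist() for j in (env.ik(list(mid+xr*d+Z*z),Q) for d,z in ((-.06,.2),(-.04,0),(.08,0),(.19,0)))])
E
python3 rel.py
```

```text
0.5015703417456093 0.0 [0.0222409  0.11198906 0.10835453]
scene [266 147]
[(0.44, [251.4, 141.0, 11.5, 20.0])]
wrist [321 256]
[(0.74, [462.0, 172.9, 87.6, 74.4]), (0.61, [319.4, 219.7, 18.7, 11.5])]
side [299 180]
[(0.36, [325.5, 174.8, 140.6, 119.7])]
16.1
30 1 [[0.3, -0.21, -0.66, 0.63, 0.18, -0.32], [0.32, 0.11, -1.07, -0.11, 0.17, -0.3], [0.42, 0.28, -0.82, -0.03, 0.12, -0.22], [0.47, 0.42, -0.56, 0.08, 0.1, -0.18]]
30 -1 [[0.3, -0.21, -0.66, 0.63, 0.18, 2.82], [0.32, 0.11, -1.07, -0.11, 0.17, 2.84], [0.42, 0.28, -0.82, -0.03, 0.12, 2.92], [0.47, 0.42, -0.56, 0.08, 0.1, 2.97]]
37 1 [[0.26, -0.28, -0.77, 0.47, 0.24, -0.33], False, [0.4, 0.28, -0.95, -0.29, 0.16, -0.22], [0.46, 0.41, -0.7, -0.17, 0.13, -0.17]]
37 -1 [[0.26, -0.28, -0.77, 0.47, 0.24, 2.81], False, [0.4, 0.28, -0.95, -0.29, 0.16, 2.93], [0.46, 0.41, -0.7, -0.17, 0.13, 2.97]]
45 1 [[0.21, -0.34, -0.91, 0.27, 0.32, -0.33], False, [0.38, 0.34, -1.12, -0.65, 0.2, -0.21], [0.44, 0.43, -0.85, -0.49, 0.16, -0.16]]
45 -1 [[0.21, -0.34, -0.91, 0.27, 0.32, 2.81], False, [0.38, 0.34, -1.12, -0.65, 0.2, 2.93], [0.44, 0.43, -0.85, -0.49, 0.16, 2.98]]
```

View pics/rel.png

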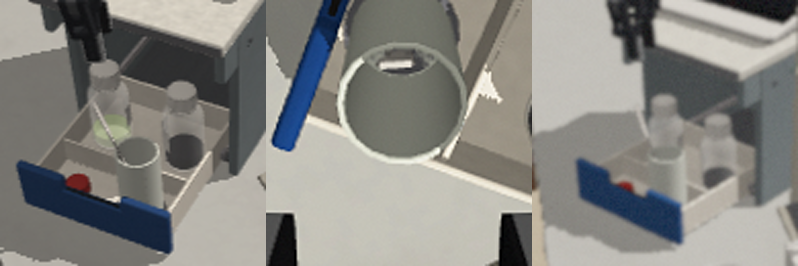

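```bash
cat > t2.py <<'E'
from r import *
s,f=[grab_frame(n) for n in ("scene","wrist")]
x,e=tri([ray(s,(247.4,129.9)),ray(f,(319.4,219.7),True)]); print("top",x,e,"h off",(x-cup)@hh,"w off",(x-cup)@w)
P=poses(np.radians(25),1); Qp=q(P[4][1])
env.set_gripper(0,40)
print(env.ik(list(mid-.04*xr),q(rp(np.radians(33),1))))
Q=q(rp(np.radians(30),1))
tgt=mid-.06*xr+.2*Z
env.movel(list(env.state()["tcp_pos"]+[0,0,.03]),Qp,max_speed=.15)
env.movel(list(mid-.06*xr+.25*Z),Qp,max_speed=.2)
env.move_to(list(tgt),Q)
env.movel(list(mid-.04*xr),max_speed=.15,attitude=Q)
st=env.state(); print(st["time_s"],st["tcp_pos"],st["force"]@xr)
r=models.search_frame(grab_frame("scene"),"spatula"); print([(x["p"],x["bbox"]) for x in r[:2]])
E
python3 t2.py
```

```text
top [0.44584481 0.30588145 0.20072758] [np.float64(0.002784602198241147), np.float64(0.002784602198240979)] h off 0.042917621714839975 w off 0.00019740523335620014
[ 0.31099131  0.11611188 -1.12689274 -0.21874883  0.19174477 -0.30357495]
20.3333 [0.38934114 0.26761905 0.04544385] -0.34983090360734637
[]
```

```bash
cat > k.py <<'E'
from r import *
F=lambda: -float((env.state()["force"]-b0)@xr)
T=lambda: float((env.state()["tcp_pos"]-mid)@xr)
Q=q(rp(np.radians(30),1)); Q2=q(rp(np.radians(42),1))
b0=env.state()["force"]
print("contact",env.movel(list(mid+.02*xr),max_speed=.03,stop_force=1.2),T(),F())
x0=T()
print(env.movel(list(mid+(x0+.08)*xr),max_speed=.06,stop_force=12),T(),F())
env.movel(list(mid+(T()-.02)*xr),Q,max_speed=.08)
env.movel(list(mid+T()*xr),Q2,max_speed=.05); env.wait(.2); b0=env.state()["force"]
print("recontact",env.movel(list(mid+(T()+.04)*xr),max_speed=.03,stop_force=1.2),T(),F())
print(env.movel(list(mid+(x0+.122)*xr),max_speed=.05,stop_force=10),T(),F())
s=env.state(); print(x0,s["time_s"],s["tcp_pos"],b0.tolist())
f=grab_frame("scene"); f2=grab_frame("side"); A=[im["color"][y:y+180,x:x+180] for im,x,y in ((f,180,50),(f2,230,100))]
cv2.imwrite("pics/k.png",cv2.resize(np.hstack(A),(800,400),interpolation=2))
E
python3 k.py
```

```text
contact True -0.007428530425226346 -1.0392669909958328
False 0.07282074552523984 -0.27048626093959605
recontact True 0.07550938101639043 0.27138242158278997
False 0.11481359889531673 1.305483279876737
-0.007428530425226346 26.0583 [0.51064893 0.36340091 0.04532571] [0.158766899914872, 0.09194777710429872, -0.16574021815738246]
```

View pics/k.png

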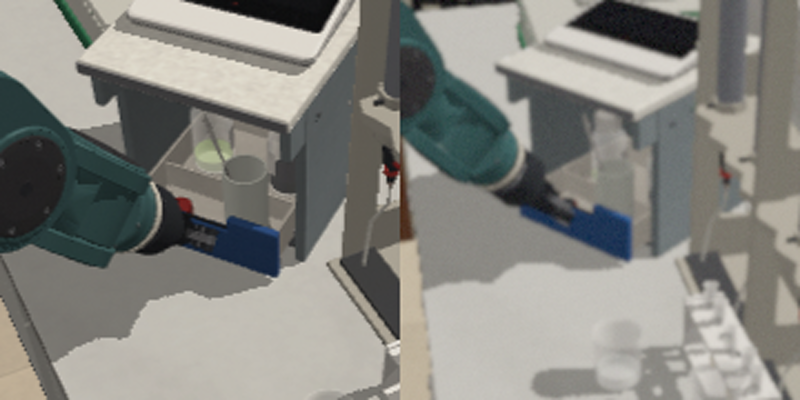

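```bash
cat > n.py <<'E'
from r import *
b0=np.array([0.158766899914872, 0.09194777710429872, -0.16574021815738246])
F=lambda: -float((env.state()["force"]-b0)@xr)
x=float((env.state()["tcp_pos"]-mid)@xr); base=env.state()["tcp_pos"]-x*xr
pk=0;log=[]
for i in range(80):
    x+=.001 if pk<6 else .0007
    env.movel(list(base+x*xr),max_speed=.02,stop_force=10); env.wait(.03)
    f=F(); log.append((round(x,4),round(f,1))); pk=max(pk,f)
    if (pk>9 and f<pk-6) or f>21: break
s=env.state(); print(log,s["time_s"],float((s["tcp_pos"]-base)@xr))
E
python3 n.py
```

```text
[(0.1157, 0.3), (0.1167, 0.0), (0.1177, 1.2), (0.1187, 0.6), (0.1197, 0.3), (0.1207, 1.2), (0.1217, 0.8), (0.1227, 0.6), (0.1237, 1.2), (0.1247, 0.3), (0.1257, 0.7), (0.1267, 0.5), (0.1277, 0.1), (0.1287, 0.5), (0.1297, 1.0), (0.1307, 1.1), (0.1317, 1.1), (0.1327, 0.9), (0.1337, 0.6), (0.1347, -0.1), (0.1357, 0.3), (0.1367, -0.1), (0.1377, 1.1), (0.1387, -0.1), (0.1397, 1.2), (0.1407, 1.7), (0.1417, 0.2), (0.1427, 1.8), (0.1437, 5.0), (0.1447, 4.8), (0.1457, 7.3), (0.1464, 7.2), (0.1471, 8.2), (0.1478, 8.0), (0.1485, 8.2), (0.1492, 8.9), (0.1499, 7.6), (0.1506, 8.9), (0.1513, 8.7), (0.152, 9.8), (0.1527, 9.6), (0.1534, 10.7), (0.1541, 9.6), (0.1548, 11.0), (0.1555, 10.7), (0.1562, 10.3), (0.1569, 7.1), (0.1576, 1.4)] 39.7583 0.15753995042806412
```

```bash
cat > o.py <<'E'
from r import *
b0=np.array([0.158766899914872, 0.09194777710429872, -0.16574021815738246])
F=lambda: -float((env.state()["force"]-b0)@xr)
x=float((env.state()["tcp_pos"]-mid)@xr); base=env.state()["tcp_pos"]-x*xr; log=[]
for i in range(18):
    x+=.0005; env.movel(list(base+x*xr),max_speed=.015,stop_force=5); env.wait(.03)
    f=F(); log.append((round(x,4),round(f,1)))
    if f>5: break
print(log)
env.movel(list(base+(x-.05)*xr),max_speed=.08)
env.movel(list(base+(x-.13)*xr+[0,0,.08]),max_speed=.12)
env.wait(.3); print(env.state()["time_s"])
f=grab_frame("scene"); f2=grab_frame("side"); A=[im["color"][y:y+180,x:x+180] for im,x,y in ((f,180,50),(f2,230,100))]
cv2.imwrite("pics/o.png",cv2.resize(np.hstack(A),(800,400),interpolation=2))
E
python3 o.py
```

```text
[(0.158, 0.6), (0.1585, 1.0), (0.159, 0.6), (0.1595, 0.7), (0.16, -0.6), (0.1605, -0.3), (0.161, 0.8), (0.1615, 4.6), (0.162, 8.9)]
44.475
```

View pics/o.png

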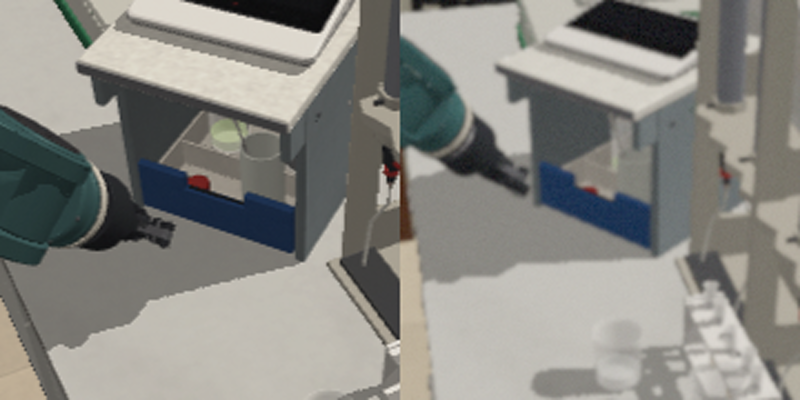

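The drawer front sits flush between the side panels, and the push met the firm stop right after the snap. The spatula still leans in the cup and the beaker is standing, so I'm handing the job in.

```bash
python3 -c "
from plant import env
print(env.close_job())"
```

```text
the job is handed in; nothing more can be done
None
```

The job is handed in (no verdict was returned): in the last pictures the spatula stood leaning in the holder cup, the drawer was shut in its catch with a push that peaked at about 11 N, and the beaker was upright.

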